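Hold the jumbo peg open over the stain card

ROBOT

A 7-joint arm with a two-finger parallel gripper is mounted at the origin on the work surface. World frame = base frame: x ahead of the robot, y to its left, z up, the work surface at z = 0. Lengths are in mm, angles in degrees, forces in N, time in s.
With the tool pointing down it reaches from about 350 to 900 mm from the base axis. Payload 19.9 kg.
Tool frame: the origin (TCP) lies midway between the tips of the shut fingers; the grasp point (between the pads) lies 19 mm behind it; z points along the fingers, y is the line along which they close (so a half turn about z gives the same grasp; the last joint's range is limited). The gripper opens to 85 mm and grips with 20 to 120 N. Pads are 22 mm wide; open, the fingers measure 114 mm over their backs; the gripper's body (76 mm by 85 mm) begins 54 mm behind the grasp point. The pads swing forward as they close: fully open they stand 13 mm farther back than shut.
Start: joints at [66.836, 23.915, -0.59, 92.452, 0.269, 63.638, -3.037], TCP at [221.802, -584.299, 231.26] pointing down, gripper open.
Joint ranges: [-161.28, 161.28], [-22.2, 115.67], [-73.04, 71.86], [3.21, 147.25], [-68.34, 248.33], [10.77, 114.83], [-161.83, 161.83]. Speed limits (degrees/s): [108.29, 108.29, 136.94, 136.94, 172.46, 172.46, 172.46].

INTERFACE

Orientations are given as a 3x3 rotation matrix whose columns are the frame's x, y, z axes.
In Python, from bench import arm gives the robot as it stands. The module is installed in compiled form; this text tells all that it offers.
- The arm moves only by the tool servo_tool, never from a script. Its argument "series" is one flat list of numbers, 7 for each row, row after row: the shift along the tool's x, y, z in parts of the range, where 1.0 means 0.6 m, then the turn, a rotation vector about the tool's x, y, z in a scale on which 1.0 is 2 pi rad, then the finger opening in m, from 0 to 0.0854. In form: [tx, ty, tz, ax, ay, az, grip, tx, ty, tz, ax, ay, az, grip, ...]. A call has 1 to 12 rows; each row is the pose to reach, as a shift and turn from the pose commanded when the call began, along the tool's axes at that moment; what a row does not reach only later rows make up. A row lasts 1/12 s, in which the tool goes at most 41.7 mm and 7.16 degrees, less where a joint would pass 70% of its speed; a pose out of reach is approached as far as the arm can. A call with a gripper value outside its range is refused whole. The fingers move at their own pace and stop on an object; the grip force is fixed at half the most. Time passes only in rows, so rows that repeat a pose let the fingers close. It gives the time, the measured TCP pose, the force, the opening and the grip force at its end, in the units of the state.
- arm.read_state(): the state, without advancing time (a new reading comes with each control period).
- arm.camera(name): name is "scene" or "top" or "wrist"; returns (picture, depth): 480x640x3 uint8, red, green, blue; 480x640 float32, mm along the optical axis (not along the pixel's ray), 0 where there is no reading.
- arm.camera_info(name): a dict with "vertical_fov" (degrees; the focal length in pixels is half the picture's height over the tangent of half this angle, whatever the lens; pixels are square), "cx", "cy" (the principal point, pixels), "rvec" (rotation vector, rad) and "tvec" (3), from world to camera coordinates, as OpenCV has them. Camera axes: x right, y down, z forward; pixel columns grow to the right and rows downward; lengths in mm; the calibration is good to about 2 mm. The wrist camera is an equidistant fisheye: a pixel r from the principal point sees the ray r / f radians off the axis. A picture is of the moment at which its call begins: read the wrist's pose just before it. camera_info takes no time and is no camera call; for the wrist camera it gives the pose at the moment of the call.
- arm.sign_off(): hands the job in; it is judged then, once.
Trained networks look in the newest picture that a camera, given by its name, has taken for a name from the list of things; names that differ only in an ending like _2 or _b are one class to them, and where a whole thing is asked for, a point or a joint stands for the part that bears it (a point fixed in the world has none). Each returns a list of dicts, best first, with "p" (0 to 1); they miss things now and then, are a little off and sometimes report something else, mostly with a low value. They report only what shows in the picture. A call takes as long as a camera call. They do not tell look-alikes from the thing itself.
- arm.regions_of(camera, target): "region" (480x640 bool, what is visible of it).
- arm.landmark_of(camera, target): "location" ([x, y, z] in mm, in the coordinates of the camera as it stood for that picture, good to about 4 mm: a listed point, or the origin of a listed thing).
The state is a dict: "time_s": time; "joint_pos": joint angles; "qd": joint speeds; "tau": joint torques, N m; "eef_pos": TCP position; "tcp_rot": TCP orientation; "ft_force": force on the tool from outside, world axes, zero at the start; "moment": the same for the moment, N m; "gripper_width": opening from 0.0 (shut) to 1.0 (fully open); "grip_force": force on a finger pad.
Only numpy, scipy, OpenCV 4.12 (cv2) and the standard library are available. Lean on these libraries where they do the work, as an engineer would, in place of code of your own. Each camera call takes 0.05 s, during which the arm holds its last target. There are 200 camera calls.

TASK

The stain card on the revolving caddy is turned away from the front: turn the caddy until the card comes round to the black click-stop block on its foot and clicks in there, then let go. Then squeeze the jumbo peg open on the rim of the peg tub, lift it away still open, and lower it over the card's top edge so that its gaping jaws hang one on each side of the card, well open and not touching it. Finish while holding it there, squeezed open, ready for a wash ticket to be slipped in; never push hard on the card, and leave the other things on the counter where they are.

Things in the scene. Friction and masses are not known exactly. Their poses are not given: they have to be found in the camera images.
- caddy (a joint): Turn of the revolving caddy about its vertical centre post, rad, counter-clockwise from above positive, free from -3 to 3; 0 = card at the front, at the click stop; starts between -1.8 and -0.6. It turns very easily (0.01 N m). Three spring stops, 2.094 apart (one at 0): each pulls in from about 0.08 rad either side and takes about 0.1 N m to leave.
- caddy_handle (a point): Middle of the white bar handle on top of the caddy's centre post, on the turning axis, 208 mm above the counter. The bar is 72 mm long (along this point's y, parallel to the card), 14 mm thick, 22 mm high; the axes turn with the caddy. Lower down: the card (top at 176 mm), a bottle (128), a jar (104), a carton (111). The bar can slip round a little in the fingers.
- click_stop (a point): Middle of the top of the black click-stop block, 34 x 44 x 26 mm, fixed to the foot at the caddy's front, 152 mm from the turning axis; x points to the turning axis, y sideways, z up.
- card_top (a point): Middle of the top edge of the stain card: stiff, upright, white, 3 mm thick, 105 mm wide, 140 mm tall, fixed in a holder on the caddy 100 mm from the turning axis, top 176 mm above the counter. x = through the card, towards the axis; y = along the edge; z up. With the caddy at 0 it stands 52 mm in from the click-stop block's middle.
- card: The same stain card; origin in the middle of its lower edge, axes as card_top. It stands stiffly but springs back a little in its holder (about 1 mm at the top edge per 0.3 N) if it is pushed.
- caddy_foot: Fixed black foot, 210 mm across, of the revolving caddy; origin on the turning axis at counter height, -x points to the click-stop block. On it turns a round white tray, 256 mm across, deck 36 mm and lip 50 mm above the counter.
- peg_tub: Grey open tub, 130 x 170 x 85 mm tall, walls 4 mm, fixed to the counter; origin under its centre, z up, -x wall is the one nearest the robot and carries the jumbo peg. Three ordinary small pegs sit on the two side walls (+y and -y) to 145 mm above the counter.
- jumbo_peg: Jumbo wooden spring peg (60 g), upright, jaws down, clamped 16 mm deep on the tub's front wall; 22 mm wide along x, 100 mm tall. Origin midway between the closed jaw tips, 69 mm above the counter at the start. x = hinge axis, along the wall; y = the way it is squeezed and opens; z up. Pivot at z = 50 mm, handles above it. This body is the -y half.
- jumbo_peg_arm (a joint): Opening of the jumbo peg, rad: 0 on the 4 mm tub wall, -0.04 closed on nothing, 0.42 fully open at its stop. Squeezing the handles at z = 84 mm takes about 6 N to begin and 11 N at the stop; 20 to 30 N holds it firmly there. At the stop the handles are parallel, 22 mm over the outside, and the jaw tips about 24 mm apart, spread evenly about the middle of the fingers.
- jaw_a (a point): Inner face of the -y jaw of the jumbo peg, 2 mm above its tip.
- jaw_b (a point): Inner face of the other (+y) jaw, 2 mm above its tip.
- peg_handles (a point): Point to grip on the jumbo peg: between the two handles, 84 mm above the jaw tips, 153 mm above the counter at the start; axes as body jumbo_peg. The handles flare upwards: over the outside 23 mm at the pivot, about 36 mm here and 42 mm at the top.
- detergent: Bystander: white detergent bottle, 84 mm across, 200 mm tall. Origin at its underside.
- scoop_cup: Bystander: clear measuring cup, 68 mm across, 60 mm tall. Origin at its underside.
- softener_jar: Bystander: small amber glass jar with steel cap, 46 mm across, 65 mm tall, between the caddy and the tub. Origin at its underside.
- scrub_brush: Bystander: wooden-handled brush lying on the counter. Origin at its underside.
- starch_can: Bystander: aluminium spray can, 56 mm across, 170 mm tall. Origin at its underside.
- soap_dish: Bystander: white dish 110 x 75 mm with a bar of soap. Origin at its underside.
- sheet_box: Bystander: cardboard box 60 x 110 x 80 mm. Origin at its underside.
There are look-alikes about, which are no part of the job. Several things have the shape of the jumbo_peg; the one meant has the colours described above. What is shaped like the peg_tub but yellow is not meant.

How it is judged:
By the outcome, as a careful person would: the job done as asked, in the order asked, and still so for the second after the job is handed in, while the arm keeps its last pose, push and grip.
It also fails if it takes over 56 s, if anything falls off the work surface, if the arm or the gripper's body presses on something with over 40 N, if the wrist force passes 120 N, or if a joint passes its speed limit or range.

## Working session

There is one attempt and no reset: what is moved stays moved. The work goes in short steps, Python scripts to look and compute and a tool call to move; the robot and the scene stay as the last step left them, time stands still between calls to the robot, and variables do not carry over. Pictures are saved under pics/ and viewed, at most 10 in all, crops included, and the job is handed in when it is done.

Besides the shell and the picture viewer there is one more tool, called after ">>>" as name(argument=value, ...) on one line, values as JSON. servo_tool: Moves the arm, as the interface text tells. Its arguments: {"type":"object","properties":{"series":{"type":"array"}},"required":["series"]}

```bash
mkdir -p pics; cat > h.py <<'E'
import numpy as np, cv2
from bench import arm
def T(cam):
    i=arm.camera_info(cam); R,_=cv2.Rodrigues(np.array(i["rvec"],float)); return R,np.array(i["tvec"],float).ravel(),i
def w(cam,p):
    R,t,_=T(cam); return R.T@(np.array(p,float)-t)
def pix(cam,P):
    R,t,i=T(cam); p=R@np.array(P,float)+t; f=240/np.tan(np.radians(i["vertical_fov"]/2))
    return (i["cx"]+f*p[0]/p[2], i["cy"]+f*p[1]/p[2])
def cloud(cam,d):
    R,t,i=T(cam); f=240/np.tan(np.radians(i["vertical_fov"]/2))
    v,u=np.mgrid[:480,:640]; P=np.stack([(u-i["cx"])/f*d,(v-i["cy"])/f*d,d],-1)
    return (P-t)@R
def lm(cam,n,k=4):
    for r in arm.landmark_of(cam,n)[:k]:
        P=w(cam,r["location"]); print(cam,n,round(r["p"],2),P.round(0),np.round(pix(cam,P)) if cam!="wrist" else "")
def save(n,im): cv2.imwrite(f"pics/{n}.png",im[...,::-1])
E
python3 - <<'E'
from h import *
for c in("scene","top"):
    im,d=arm.camera(c); save(c,im); np.save(c+".npy",d)
    for n in("caddy_handle","click_stop","card_top","caddy_foot","peg_tub","jumbo_peg","peg_handles"): lm(c,n)
s=arm.read_state(); print(s["time_s"],s["eef_pos"],s["tcp_rot"])
E
```

```text
scene caddy_handle 0.87 [ 538. -221.  207.] [229. 235.]
scene caddy_handle 0.19 [ 527. -117.  175.] [275. 229.]
scene card_top 0.95 [ 527. -118.  175.] [275. 229.]
scene card_top 0.59 [ 536. -221.    3.] [239. 284.]
scene caddy_foot 0.56 [ 532. -222.    3.] [238. 283.]
scene peg_tub 0.93 [586. 208.   2.] [409. 257.]
scene peg_tub 0.81 [338. 289.   3.] [402. 179.]
scene jumbo_peg 0.89 [527. 182.  72.] [394. 225.]
scene jumbo_peg 0.65 [434. 146.   1.] [366. 217.]
scene peg_handles 0.58 [433. 145.  88.] [368. 196.]
scene peg_handles 0.56 [522. 184. 154.] [398. 202.]
top caddy_handle 0.76 [ 535. -222.  212.] [414. 256.]
top click_stop 0.83 [ 385. -233.   25.] [404. 317.]
top card_top 0.71 [ 525. -126.  170.] [372. 261.]
top card_top 0.69 [491. 466.  -2.] [158. 272.]
top card_top 0.22 [ 386. -231.   24.] [403. 317.]
top caddy_foot 0.84 [ 535. -224.    1.] [399. 264.]
top caddy_foot 0.42 [628. 441.  -6.] [171. 226.]
top peg_tub 0.72 [335. 284.   5.] [218. 329.]
top peg_tub 0.61 [ 526. -126.  174.] [372. 260.]
top jumbo_peg 0.71 [527. 174.  67.] [258. 261.]
top jumbo_peg 0.69 [ 627. -450.   -4.] [477. 235.]
top jumbo_peg 0.58 [430. 138.  -1.] [272. 297.]
top jumbo_peg 0.18 [574.  -5.  -3.] [323. 248.]
top peg_handles 0.56 [528. 179. 151.] [252. 257.]
top peg_handles 0.55 [430. 139.  81.] [269. 296.]
0.8 [ 221.81391372 -584.29930228  231.26950089] [[ 9.34899886e-01  3.54911537e-01 -6.34420660e-05]
 [ 3.54911540e-01 -9.34899886e-01  3.85723411e-05]
 [-4.56222115e-05 -5.85775986e-05 -9.99999997e-01]]
```

```bash
python3 - <<'E'
import cv2,numpy as np
a=cv2.imread("pics/scene.png"); b=cv2.imread("pics/top.png")
c=cv2.resize(a[140:340,180:480],None,fx=2,fy=2); d=cv2.resize(b[190:350,140:500],(600,267))
cv2.imwrite("pics/c1.png",np.vstack([c[:330],d]))
cv2.imwrite("pics/c2.png",np.hstack([cv2.resize(a[170:290,340:450],None,fx=3.6,fy=3.6,interpolation=2),cv2.resize(b[220:340,200:310],None,fx=3.6,fy=3.6,interpolation=2)]))
E
```

```text
(no output)
```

View pics/scene.png

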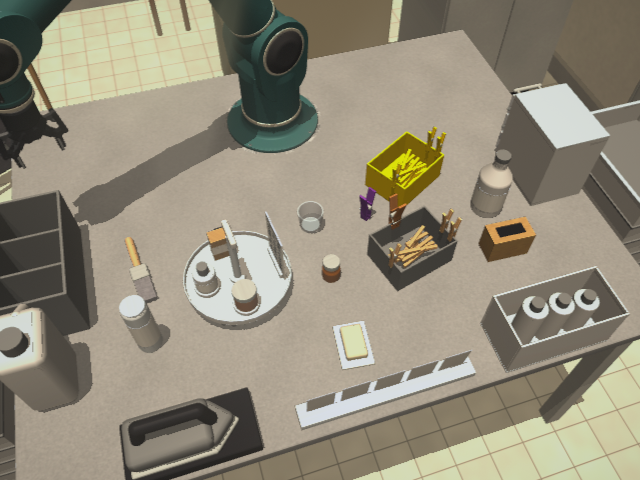

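View pics/top.png

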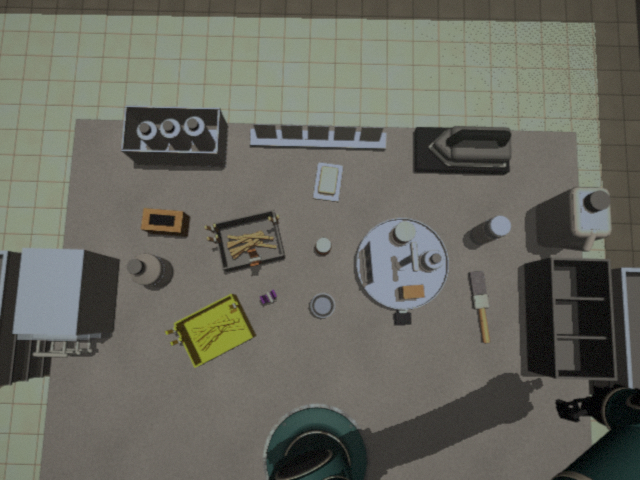

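View pics/c2.png

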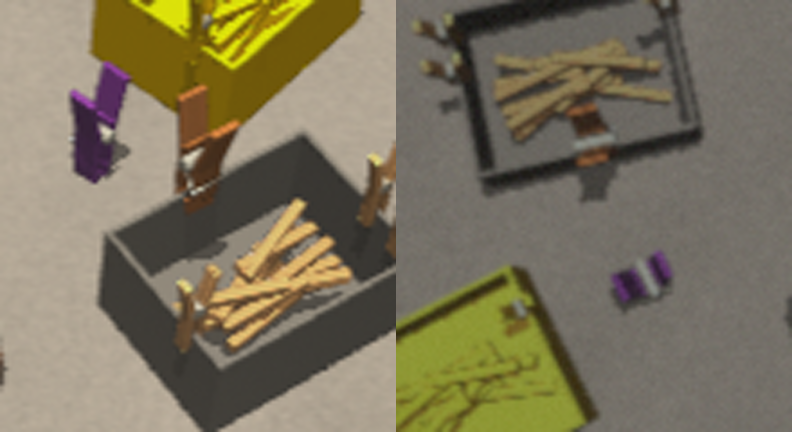

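Candidates for the jumbo peg are: the orange-brown wooden one on the grey tub's near wall (scene 398,205; top 254,260), the purple one standing free (scene 367,205; top 268,297), and the small pegs on the grey tub's sides (scene 447,222) and on the yellow tub (scene 435,140). I choose the wooden one on the grey tub, and the crop confirms it. The card is at scene (275,245), handle (230,240), and click block at top (403,317).

```bash
python3 - <<'E'
from h import *
def rect(n,P):
    r=cv2.minAreaRect(P[:,:2].astype(np.float32)); print(n,len(P),"mean",P.mean(0).round(1),"rect",np.round(r[0],1),np.round(r[1],1),round(r[2],1))
for c in("scene","top"):
    d=np.load(c+".npy"); C=cloud(c,d); X,Y,Z=C[...,0],C[...,1],C[...,2]; ok=d>0
    near=lambda x,y,r:ok&(np.hypot(X-x,Y-y)<r)
    print(c)
    m=near(537,-222,45)&(Z>190)&(Z<235); rect("bar",C[m])
    m=near(527,-120,65)&(Z>60)&(Z<185)&(abs(Y+120)<25); rect("card",C[m])
    m=near(527,-120,65)&(Z>168)&(Z<185)&(abs(Y+120)<25); rect("cardtop",C[m])
    m=near(385,-232,30)&(Z>15)&(Z<32)&(X<403); rect("stop",C[m])
    m=near(586,208,125)&(Z>78)&(Z<90); rect("tubrim",C[m])
    for lo,hi in((120,135),(135,150),(150,166),(166,180)):
        m=near(527,180,40)&(Z>lo)&(Z<hi); 
        if m.sum()>3: rect("peg%d"%lo,C[m])
    m=near(535,-222,140)&(Z>44)&(Z<54); 
    p=C[m]; h=cv2.minEnclosingCircle(p[:,:2].astype(np.float32)); print("tray",h)
E
```

```text
scene
bar 227 mean [ 541.3 -222.   216.5] rect [ 537.  -222.2] [72.  15.8] 7.3
card 442 mean [ 531.4 -122.6  127.4] rect [ 525.6 -121.1] [109.7   8.5] 6.9
cardtop 87 mean [ 528.9 -122.3  175.7] rect [ 527.2 -122.1] [104.5   3.9] 5.6
stop 11 mean [ 370.4 -234.1   26.8] rect [ 371.4 -227.3] [42.4  8.6] 84.9
tubrim 630 mean [589.4 203.8  84.4] rect [582.6 204.2] [140.4 183.7] 14.0
peg120 80 mean [528.2 173.5 127.5] rect [529.5 176.4] [27.2 26. ] 7.0
peg135 60 mean [527.  175.7 143.5] rect [529.8 177.7] [33.  22.7] 16.6
peg150 66 mean [524.7 175.6 158.1] rect [527.8 177. ] [38.2 22.3] 16.4
peg166 50 mean [529.2 176.9 169.4] rect [528.4 177.6] [44.1 24.8] 17.2
tray ((535.2734375, -221.921630859375), 130.17945861816406)
top
bar 210 mean [ 532.8 -222.8  215.1] rect [ 533.5 -223.6] [70.9 18. ] 9.9
card 260 mean [ 522.9 -124.   132. ] rect [ 524.1 -124.9] [105.6   4.2] 5.8
cardtop 68 mean [ 523.7 -124.8  174.3] rect [ 524.9 -124.9] [103.9   3.9] 5.7
stop 216 mean [ 383.  -230.3   25.1] rect [ 384.2 -231.1] [35.8 44.7] 1.7
tubrim 330 mean [584.  202.3  83.6] rect [578.8 201.3] [138.7 179.1] 14.6
peg120 60 mean [526.2 175.5 125.9] rect [526.4 175.2] [19.5 27.8] 13.1
peg135 21 mean [529.4 175.5 142.9] rect [525.9 174.9] [25.2 21.6] 16.0
peg150 45 mean [529.2 175.5 160.1] rect [525.6 174.8] [40.7 21.3] 14.9
peg166 21 mean [527.4 175.3 168.1] rect [524.8 175. ] [41.8 18.4] 15.1
tray ((533.7910766601562, -224.77880859375), 128.04541015625)
```

Careful with the scale: shifts go in shares of 0.6 m and turns go in shares of 2 pi rad. That gives: 0.421 m is 0.7017, 0.4 m is 0.6667, 0.265 rad is 0.0422.

>>> servo_tool(series=[0.02,-0.01,0,0,0,0.0016,0.06,0.0667,-0.0367,0,0,0,0.0048,0.06,0.125,-0.0667,0,0,0,0.008,0.06,0.1917,-0.1033,0,0,0,0.0119,0.06,0.2583,-0.1383,0,0,0,0.0159,0.06,0.3333,-0.1783,0,0,0,0.0207,0.06,0.4,-0.215,0,0,0,0.0247,0.06,0.4667,-0.25,0,0,0,0.0286,0.06,0.5333,-0.2867,0,0,0,0.0326,0.06,0.6,-0.3217,0,0,0,0.0366,0.06,0.6667,-0.3583,0,0,0,0.0398,0.06,0.7017,-0.3775,0,0,0,0.0422,0.06])

```text
time_s: 1.8
eef_pos: [524.3, -235.1, 231.5]
tcp_rot: [[0.995, 0.096, 0.0], [0.096, -0.995, -0.0], [0.0, 0.0, -1.0]]
ft_force: [0.1, -1.6, -0.3]
gripper_width: 0.701
grip_force: 0.0
```

To row units: 0.04 m is 0.0667, 0.034 m is 0.0567.

>>> servo_tool(series=[0,0,0,0,0,0,0.06,0,0,0,0,0,0,0.06,0,0,0.0167,0,0,0,0.06,0,0,0.0367,0,0,0,0.06,0,0,0.0567,0,0,0,0.06,0,0,0.0667,0,0,0,0.06,0,0,0.0667,0,0,0,0.06,0,0,0.0667,0,0,0,0.06])

```text
time_s: 2.47
eef_pos: [522.9, -237.2, 190.8]
tcp_rot: [[0.995, 0.097, -0.001], [0.097, -0.995, 0.0], [-0.001, -0.001, -1.0]]
ft_force: [0.7, 0.2, -0.8]
gripper_width: 0.702
grip_force: 0.0
```

```bash
python3 - <<'E'
from h import *
im,d=arm.camera("wrist"); save("w1",im); lm("wrist","caddy_handle"); 
print(arm.read_state()["eef_pos"],arm.read_state()["ft_force"])
E
```

```text
wrist caddy_handle 0.73 [ 538. -224.  208.] 
wrist caddy_handle 0.69 [ 425. -452.    0.] 
[ 523.38825066 -237.08474379  191.61064997] [ 0.68410708  0.0733165  -0.09478266]
```

View pics/w1.png

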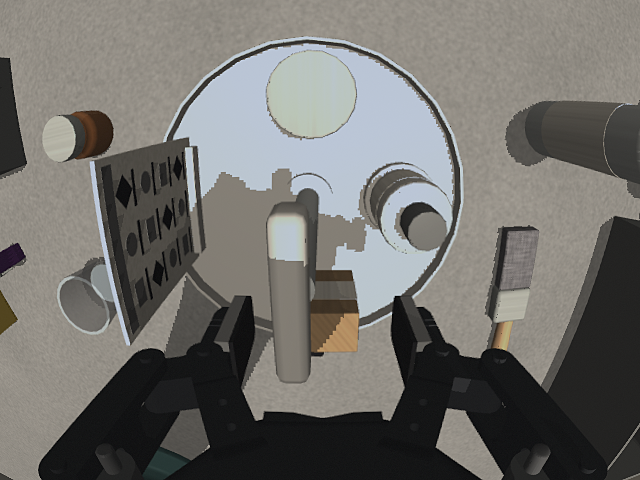

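The wrist view shows the bar (288,290) between the open fingers, left of their middle. The arm is about 14 mm short in both x and y, so I'll correct that and close.

To row units: 0.014 m is 0.0233, -0.0127 m is -0.0212.

>>> servo_tool(series=[0.0117,-0.01,0,0,0,0,0.06,0.0233,-0.0212,0,0,0,0,0.06,0.0233,-0.0212,0,0,0,0,0.06,0.0233,-0.0212,0,0,0,0,0.06,0.0233,-0.0212,0,0,0,0,0.0,0.0233,-0.0212,0,0,0,0,0.0,0.0233,-0.0212,0,0,0,0,0.0,0.0233,-0.0212,0,0,0,0,0.0,0.0233,-0.0212,0,0,0,0,0.0,0.0233,-0.0212,0,0,0,0,0.0,0.0233,-0.0212,0,0,0,0,0.0])

```text
time_s: 3.48
eef_pos: [535.9, -223.7, 191.6]
tcp_rot: [[0.995, 0.097, 0.0], [0.097, -0.995, -0.001], [0.0, 0.001, -1.0]]
ft_force: [-1.8, -6.4, 4.6]
gripper_width: 0.167
grip_force: 58.7
```

To row units: 0.0005 m is 0.0008, -0.95 rad is -0.1512.

>>> servo_tool(series=[0,0.0008,0,0,0,-0.0048,0,0,0.0008,0,0,0,-0.0159,0,0,0.0008,0,0,0,-0.0302,0,0,0.0008,0,0,0,-0.0446,0,0,0.0008,0,0,0,-0.0589,0,0,0.0008,0,0,0,-0.0732,0,0,0.0008,0,0,0,-0.0875,0,0,0.0008,0,0,0,-0.1019,0,0,0.0008,0,0,0,-0.1162,0,0,0.0008,0,0,0,-0.1305,0,0,0.0008,0,0,0,-0.1432,0,0,0.0008,0,0,0,-0.1512,0])

```text
time_s: 4.48
eef_pos: [536.1, -224.1, 191.6]
tcp_rot: [[0.496, 0.868, 0.001], [0.868, -0.496, -0.001], [-0.0, 0.001, -1.0]]
ft_force: [0.3, -5.6, 3.5]
gripper_width: 0.176
grip_force: 58.6
```

To row units: -0.575 rad is -0.0915.

>>> servo_tool(series=[0,0,0,0,0,-0.0064,0,0,0,0,0,0,-0.0191,0,0,0,0,0,0,-0.0318,0,0,0,0,0,0,-0.0446,0,0,0,0,0,0,-0.0573,0,0,0,0,0,0,-0.07,0,0,0,0,0,0,-0.0812,0,0,0,0,0,0,-0.0875,0,0,0,0,0,0,-0.0915,0,0,0,0,0,0,-0.0915,0,0,0,0,0,0,-0.0915,0])

```text
time_s: 5.4
eef_pos: [536.4, -224.2, 191.6]
tcp_rot: [[-0.051, 0.999, 0.001], [0.999, 0.051, -0.001], [-0.001, 0.001, -1.0]]
ft_force: [3.4, -7.0, 2.1]
gripper_width: 0.17
grip_force: 58.5
```

```bash
cat >> h.py <<'E'
def cardfit(x0=435,y0=-229,r=62):
    for c in("scene","top"):
        im,d=arm.camera(c); C=cloud(c,d); X,Y,Z=C[...,0],C[...,1],C[...,2]
        for lo in(80,165):
            m=(d>0)&(np.hypot(X-x0,Y-y0)<r)&(Z>lo)&(Z<185)&(abs(X-x0)<25)
            P=C[m]
            if len(P)<8: print(c,len(P)); continue
            q=cv2.minAreaRect(P[:,:2].astype(np.float32)); print(c,lo,len(P),P.mean(0).round(1),np.round(q[0],1),np.round(q[1],1),round(q[2],1),P[:,2].max().round(1))
        save("last_"+c,im); lm(c,"card_top",2); lm(c,"click_stop",1)
E
python3 - <<'E'
from h import *
cardfit(); s=arm.read_state(); print(s["ft_force"],s["moment"])
E
```

```text
scene 80 609 [ 437.  -236.2  133.6] [ 437.1 -225.7] [ 10.9 105.1] 2.3 181.8
scene 165 88 [ 437.6 -241.9  172.3] [ 437.5 -225.7] [ 10.3 105.1] 2.2 181.8
scene card_top 0.83 [ 434. -225.  177.] [219. 209.]
scene click_stop 0.68 [ 536. -221.    5.] [239. 284.]
top 80 54 [ 432.4 -203.2  158.4] [ 432.4 -209.8] [ 2.8 66.6] 1.2 179.9
top 165 28 [ 432.9 -201.   174.3] [ 432.3 -204.7] [ 2.4 56.5] 1.7 179.9
top card_top 0.53 [ 435. -227.  173.] [413. 297.]
top click_stop 0.78 [ 383. -230.   26.] [403. 318.]
[ 2.50664414 -5.62237594  1.7135326 ] [-1.36773883 -0.59190336 -0.08813596]
```

To row units: -0.1 m is -0.1667, -0.08 m is -0.1333.

>>> servo_tool(series=[0,0,0,0,0,0,0.03,0,0,0,0,0,0,0.06,0,0,0,0,0,0,0.06,0,0,0,0,0,0,0.06,0,0,0,0,0,0,0.06,0,0,-0.0333,0,0,0,0.06,0,0,-0.0833,0,0,0,0.06,0,0,-0.1333,0,0,0,0.06,0,0,-0.1667,0,0,0,0.06,0,0,-0.1667,0,0,0,0.06])

```text
time_s: 6.53
eef_pos: [537.5, -223.5, 295.6]
tcp_rot: [[-0.052, 0.999, 0.005], [0.999, 0.052, -0.002], [-0.003, 0.005, -1.0]]
ft_force: [-0.0, 0.3, 1.1]
gripper_width: 0.702
grip_force: 0.0
```

```bash
python3 - <<'E'
from h import *
cardfit(); s=arm.read_state(); print(s["eef_pos"],s["ft_force"],s["moment"])
E
```

```text
scene 80 872 [ 436.8 -231.2  134.2] [ 436.5 -225.4] [ 10.8 105.7] 3.9 181.5
scene 165 143 [ 436.9 -234.   172.8] [ 436.5 -225.7] [  9.7 104.7] 3.7 181.5
scene card_top 0.7 [ 435. -221.  180.] [221. 207.]
top 80 65 [ 432.7 -211.1  157. ] [ 432.6 -216.9] [ 2.9 81.2] 1.2 181.3
top 165 34 [ 433.2 -208.6  174. ] [ 432.5 -212.3] [ 2.5 70.8] 1.6 181.3
top click_stop 0.77 [ 387. -234.   21.] [404. 317.]
[ 535.62370375 -223.20282449  290.21028819] [-0.09284292  0.17226649  0.4208435 ] [ 0.07754753  0.01223608 -0.01699617]
```

To row units: 0.3995 m is 0.6658, 0.38 m is 0.6333, -0.219 rad is -0.0349.

>>> servo_tool(series=[0.02,0,0,0,0,-0.0008,0.07,0.0667,0.0017,0.0033,0,0,-0.0032,0.07,0.1267,0.0033,0.0083,0,0,-0.0064,0.07,0.19,0.005,0.0133,0,0,-0.0095,0.07,0.2533,0.0075,0.0183,0,0,-0.0127,0.07,0.3167,0.0092,0.0233,0,0,-0.0159,0.07,0.38,0.0108,0.0283,0,0,-0.0191,0.07,0.4433,0.0133,0.0333,0,0,-0.0223,0.07,0.5067,0.015,0.0367,0,0,-0.0255,0.07,0.57,0.0167,0.0417,0,0,-0.0286,0.07,0.6333,0.0183,0.0467,0,0,-0.0318,0.07,0.6658,0.02,0.05,0,0,-0.0349,0.07])

```text
time_s: 7.83
eef_pos: [525.4, 181.5, 261.0]
tcp_rot: [[-0.273, 0.962, -0.001], [0.962, 0.273, 0.001], [0.002, -0.0, -1.0]]
ft_force: [0.5, 0.6, -1.3]
gripper_width: 0.817
grip_force: 0.0
```

>>> servo_tool(series=[0,0,0,0,0,0,0.07,0,0,0,0,0,0,0.07])

```text
time_s: 8.0
eef_pos: [526.3, 177.9, 260.8]
tcp_rot: [[-0.271, 0.963, -0.001], [0.963, 0.271, 0.0], [0.001, -0.001, -1.0]]
ft_force: [0.1, -0.9, -0.1]
gripper_width: 0.817
grip_force: 0.0
```

```bash
python3 - <<'E'
from h import *
cardfit(); 
im,d=arm.camera("wrist"); save("w2",im); lm("wrist","peg_handles",3); lm("wrist","jumbo_peg",3)
s=arm.read_state(); print(s["eef_pos"],s["tcp_rot"])
a=cv2.imread("pics/last_scene.png")[190:320,160:300]; b=cv2.imread("pics/last_top.png")[205:335,340:470]
cv2.imwrite("pics/c3.png",np.hstack([cv2.resize(a,(388,360)),cv2.resize(b,(360,360))]))
E
```

```text
scene 80 1045 [ 436.7 -227.6  138.2] [ 435.8 -225.6] [ 12.1 105.2] 3.3 182.2
scene 165 215 [ 436.9 -226.7  172.8] [ 437.5 -226. ] [ 12.2 104.3] 0.1 182.2
scene card_top 0.63 [ 435. -222.  177.] [220. 209.]
scene card_top 0.19 [775. -12.   4.] [352. 346.]
scene click_stop 0.4 [ 420. -448.   -1.] [139. 270.]
top 80 84 [ 433.2 -223.9  156.3] [ 432.9 -227.6] [  2.8 103.6] 1.4 179.7
top 165 45 [ 433.9 -225.6  174.4] [ 433.  -227.7] [  2.4 103.6] 1.8 179.7
top card_top 0.45 [ 437. -228.  174.] [413. 297.]
top click_stop 0.94 [ 382. -232.   23.] [403. 318.]
wrist peg_handles 0.95 [433. 143.  84.] 
wrist peg_handles 0.61 [530. 177. 153.] 
wrist peg_handles 0.51 [580.  -5.   2.] 
wrist jumbo_peg 0.94 [524. 176.  73.] 
wrist jumbo_peg 0.79 [435. 143.   4.] 
[527.31115789 175.77551795 261.33849726] [[-2.66894810e-01  9.63725666e-01  4.00545403e-05]
 [ 9.63725665e-01  2.66894812e-01 -4.61426596e-05]
 [-5.51592143e-05  2.62863522e-05 -9.99999998e-01]]
```

View pics/c3.png

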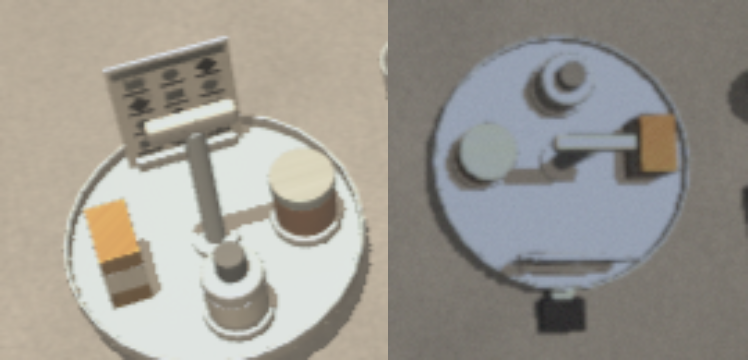

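View pics/w2.png

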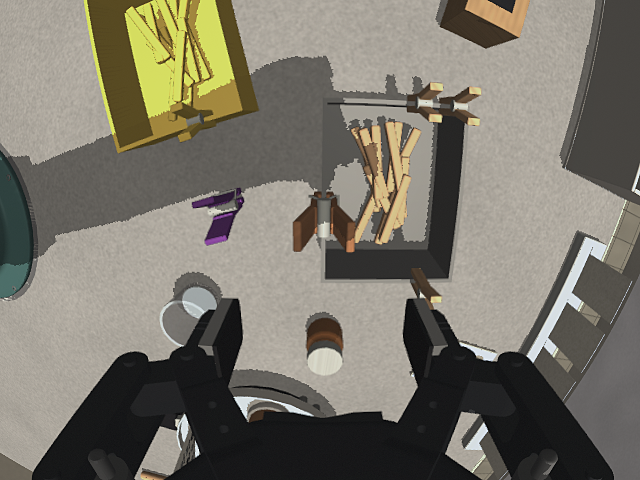

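The scene and top views show the card at the front, with its slot in line with the black block (top 403,317). The wrist view shows the wooden peg at (324,225), centred between the fingers and lined up with them. I'll descend over it.

To row units: 0.127 m is 0.2117, 0.115 m is 0.1917.

>>> servo_tool(series=[0,0,0.025,0,0,0,0.07,0,0,0.0667,0,0,0,0.07,0,0,0.1167,0,0,0,0.07,0,0,0.1583,0,0,0,0.07,0,0,0.1917,0,0,0,0.07,0,0,0.2117,0,0,0,0.07,0,0,0.2117,0,0,0,0.07,0,0,0.2117,0,0,0,0.05,0,0,0.2117,0,0,0,0.045,0,0,0.2117,0,0,0,0.045])

```text
time_s: 9.28
eef_pos: [527.9, 176.5, 135.6]
tcp_rot: [[-0.268, 0.964, 0.002], [0.964, 0.268, 0.0], [-0.0, 0.002, -1.0]]
ft_force: [-1.0, 0.3, 1.0]
gripper_width: 0.527
grip_force: 0.0
```

To row units: -0.002 m is -0.0033, -0.001 m is -0.0017.

>>> servo_tool(series=[0,0,0,0,0,0,0.03,0,0,-0.0017,0,0,0,0.01,0,0,-0.0033,0,0,0,0.0,0,0,-0.0033,0,0,0,0.0,0,0,-0.0033,0,0,0,0.0,0,0,-0.0033,0,0,0,0.0])

```text
time_s: 9.78
eef_pos: [527.2, 176.2, 136.3]
tcp_rot: [[-0.268, 0.964, -0.0], [0.964, 0.268, 0.0], [0.0, -0.0, -1.0]]
ft_force: [-1.4, 0.5, -1.0]
gripper_width: 0.231
grip_force: 62.5
```

Both handles are squeezed to about 20 mm. I'll lift straight up, still squeezed.

To row units: -0.16 m is -0.2667, -0.02 m is -0.0333.

>>> servo_tool(series=[0,0,-0.0133,0,0,0,0,0,0,-0.0333,0,0,0,0,0,0,-0.0667,0,0,0,0,0,0,-0.1083,0,0,0,0,0,0,-0.15,0,0,0,0,0,0,-0.1917,0,0,0,0,0,0,-0.2333,0,0,0,0,0,0,-0.2583,0,0,0,0,0,0,-0.2667,0,0,0,0,0,0,-0.2667,0,0,0,0])

```text
time_s: 10.62
eef_pos: [527.5, 176.5, 298.1]
tcp_rot: [[-0.268, 0.963, 0.002], [0.963, 0.268, 0.0], [-0.0, 0.002, -1.0]]
ft_force: [0.0, 1.1, -1.3]
gripper_width: 0.234
grip_force: 62.5
```

```bash
python3 - <<'E'
from h import *
s=arm.read_state(); print(s["eef_pos"],s["gripper_width"],s["grip_force"])
t=np.array(s["eef_pos"]); R=np.array(s["tcp_rot"])
for c in("scene","top"):
    im,d=arm.camera(c); save("p_"+c,im)
    for n in("jaw_a","jaw_b","jumbo_peg","peg_handles"):
        for r in arm.landmark_of(c,n)[:2]:
            P=w(c,r["location"]); print(c,n,round(r["p"],2),P.round(0),"tool",(R.T@(P-t)).round(1))
im,d=arm.camera("wrist"); save("w3",im)
for n in("jaw_a","jaw_b","peg_handles"):
    for r in arm.landmark_of("wrist",n)[:2]:
        P=w("wrist",r["location"]); print("wrist",n,round(r["p"],2),P.round(0),"tool",(R.T@(P-t)).round(1))
u,v=pix("scene",t-[0,0,40]); u,v=int(u),int(v)
a=cv2.imread("pics/p_scene.png")[v-60:v+50,u-60:u+60]
b=cv2.imread("pics/w3.png")[200:480,170:480]
cv2.imwrite("pics/c4.png",np.hstack([cv2.resize(a,(393,360),interpolation=2),cv2.resize(b,(398,360))]))
E
```

```text
[527.52500702 176.50936991 298.05083694] 0.2342834140672456 62.51772165298462
scene jaw_a 0.67 [538. 189. 227.] tool [ 8.9 13.5 71.4]
scene jaw_a 0.67 [431. 141.   5.] tool [  -8.2 -103.2  292.7]
scene jaw_b 0.67 [538. 189. 227.] tool [ 8.9 13.5 71.4]
scene jaw_b 0.67 [431. 141.   5.] tool [  -8.2 -103.2  292.7]
scene jumbo_peg 0.66 [433. 148.   3.] tool [ -2.4 -99.2 295.2]
scene jumbo_peg 0.64 [535. 185. 229.] tool [ 6.   9.4 69. ]
scene peg_handles 0.96 [516. 180. 312.] tool [  6.6  -9.9 -14.2]
scene peg_handles 0.84 [431. 145.  89.] tool [  -5.  -101.9  208.6]
top jumbo_peg 0.31 [ 435. -229.   31.] tool [-365.5 -197.9  266.5]
wrist jaw_a 0.9 [435. 137.   7.] tool [ -13.6 -100.9  290.5]
wrist jaw_a 0.86 [540. 182. 229.] tool [ 2.2 13.1 69.1]
wrist jaw_b 0.9 [435. 137.   7.] tool [ -13.6 -100.8  290.4]
wrist jaw_b 0.86 [540. 182. 229.] tool [ 2.2 13.1 69.1]
wrist peg_handles 0.77 [430. 142.  83.] tool [  -7.5 -103.6  214.7]
wrist peg_handles 0.75 [519. 174. 308.] tool [ 0.3 -8.8 -9.7]
```

View pics/c4.png

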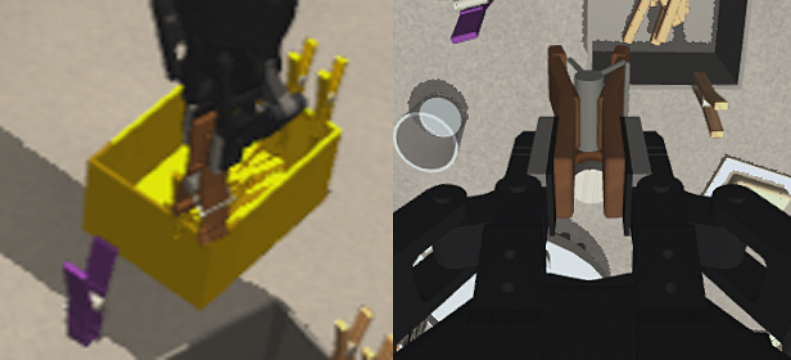

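The scene crop shows the wooden peg held upright in the fingers. In the wrist crop its jaws are spread evenly (557,60 and 618,60) about the finger middle (590). I'll carry it, still squeezed, to above the card.

To row units: -0.343 m is -0.5717, -0.321 m is -0.535, 0.2276 rad is 0.0362.

>>> servo_tool(series=[-0.0183,-0.01,0,0,0,0.0011,0,-0.055,-0.03,0,0,0,0.0032,0,-0.1033,-0.055,0,0,0,0.0064,0,-0.1583,-0.085,0,0,0,0.0095,0,-0.2133,-0.115,0,0,0,0.0127,0,-0.2667,-0.1433,0,0,0,0.0159,0,-0.3217,-0.1733,0,0,0,0.0191,0,-0.3767,-0.2017,0,0,0,0.0223,0,-0.4317,-0.2317,0,0,0,0.0255,0,-0.4867,-0.2617,0,0,0,0.0286,0,-0.535,-0.2867,0,0,0,0.0318,0,-0.5717,-0.3067,0,0,0,0.0362,0])

```text
time_s: 12.32
eef_pos: [440.2, -206.7, 296.4]
tcp_rot: [[-0.04, 0.999, 0.0], [0.999, 0.04, -0.001], [-0.001, 0.0, -1.0]]
ft_force: [0.7, -0.4, -0.8]
gripper_width: 0.233
grip_force: 62.5
```

>>> servo_tool(series=[0,0,0,0,0,0,0,0,0,0,0,0,0,0,0,0,0,0,0,0,0])

```text
time_s: 12.57
eef_pos: [441.6, -203.3, 296.3]
tcp_rot: [[-0.043, 0.999, 0.0], [0.999, 0.043, 0.0], [0.0, 0.0, -1.0]]
ft_force: [0.6, 2.0, -0.8]
gripper_width: 0.232
grip_force: 62.5
```

>>> servo_tool(series=[-0.0133,-0.0033,0.0067,0,0,0,0,-0.03,-0.0083,0.0233,0,0,0,0,-0.04,-0.0105,0.0333,0,0,0,0,-0.04,-0.0105,0.04,0,0,0,0,-0.04,-0.0105,0.04,0,0,0,0,-0.04,-0.0105,0.04,0,0,0,0])

```text
time_s: 13.07
eef_pos: [436.5, -227.4, 272.0]
tcp_rot: [[-0.044, 0.999, -0.001], [0.999, 0.044, 0.001], [0.001, -0.001, -1.0]]
ft_force: [1.0, -0.5, -1.0]
gripper_width: 0.231
grip_force: 62.5
```

```bash
python3 - <<'E'
from h import *
s=arm.read_state(); print(s["eef_pos"],s["tcp_rot"],s["gripper_width"])
t=np.array(s["eef_pos"]); R=np.array(s["tcp_rot"])
im,d=arm.camera("wrist"); save("w4",im)
for n in("jaw_a","jaw_b","card_top","peg_handles"):
    for r in arm.landmark_of("wrist",n)[:2]:
        P=w("wrist",r["location"]); print("wrist",n,round(r["p"],2),P.round(1),"tool",(R.T@(P-t)).round(1))
# fisheye depth cloud of the card's top edge and jaws, in the tool frame
Rc,tc,i=T("wrist"); f=240/np.tan(np.radians(i["vertical_fov"]/2))
v,u=np.mgrid[:480,:640]; x,y=u-i["cx"],v-i["cy"]; r=np.hypot(x,y)+1e-9; th=r/f
k=np.tan(th)/r*d; C=(np.stack([x*k,y*k,d],-1)-tc)@Rc
tl=(C-t)@R
m=(d>0)&(C[...,2]>170)&(C[...,2]<181)&(abs(tl[...,1])<30)&(abs(tl[...,0])<70)
P=tl[m]; q=cv2.minAreaRect(P[:,:2].astype(np.float32)); print("card in tool",len(P),P.mean(0).round(1),q, np.median(C[m],0).round(1))
m=(d>0)&(C[...,2]>201)&(C[...,2]<235)&(abs(tl[...,1])<30)&(abs(tl[...,0])<30)
P=tl[m]; print("jaws",len(P)); 
for lo in range(35,80,5):
    g=P[(P[:,2]>=lo)&(P[:,2]<lo+5)]
    if len(g): print(lo,len(g),g[:,1].min().round(1),g[:,1].max().round(1),np.sort(np.abs(g[:,1]))[:3].round(1))
for c in("scene","top"): 
    im,d=arm.camera(c); save("q_"+c,im); lm(c,"card_top",1); lm(c,"jaw_a",2); lm(c,"jumbo_peg",2)
u,v=pix("scene",t-[0,0,80]); u,v=int(u),int(v)
a=cv2.imread("pics/q_scene.png")[v-60:v+60,u-60:u+60]
b=cv2.imread("pics/w4.png")[180:460,170:480]
cv2.imwrite("pics/c5.png",np.hstack([cv2.resize(a,(380,380),interpolation=2),cv2.resize(b,(420,380))]))
E
```

```text
[ 436.49153977 -227.42096263  271.9556378 ] [[-4.37855153e-02  9.99040797e-01 -5.60970710e-04]
 [ 9.99040745e-01  4.37858626e-02  6.22536870e-04]
 [ 6.46502317e-04 -5.33174498e-04 -9.99999649e-01]] 0.23094471710705441
wrist jaw_a 0.97 [ 447.7 -225.4  202.5] tool [ 1.5 11.4 69.4]
wrist jaw_a 0.69 [ 425.9 -227.6  205.5] tool [  0.3 -10.5  66.5]
wrist jaw_b 0.97 [ 447.8 -225.4  202.6] tool [ 1.4 11.4 69.3]
wrist jaw_b 0.69 [ 425.9 -227.6  205.6] tool [  0.2 -10.5  66.4]
wrist card_top 0.64 [ 435.6 -228.   179. ] tool [-0.6 -0.8 92.9]
wrist card_top 0.51 [ 381.5 -228.6   30.8] tool [  1.  -54.8 241.2]
wrist peg_handles 0.74 [ 6.277e+02 -4.460e+02  3.000e-01] tool [-226.9  181.6  271.4]
wrist peg_handles 0.64 [ 426.1 -229.6  286.4] tool [ -1.7 -10.5 -14.4]
card in tool 374 [20.8  0.4 94.6] ((19.583839416503906, 0.38743817806243896), (63.81179428100586, 2.0729544162750244), 0.030015142634510994) [ 435.9 -206.1  177.4]
jaws 576
35 80 -15.4 14.9 [6.2 6.7 7.2]
40 71 -16.9 14.5 [7.9 8.4 8.4]
45 114 -17.9 17.4 [10.9 10.9 11.4]
50 79 -18.3 17.5 [10.2 10.2 10.4]
55 107 -17.5 17.6 [10.2 10.2 10.3]
60 98 -19.1 18.6 [11.1 11.1 11.6]
65 27 -19.3 18.6 [12.5 12.6 12.6]
scene card_top 0.79 [ 433. -223.  177.] [220. 208.]
scene jaw_a 0.64 [428. 140.   4.] [363. 216.]
scene jaw_a 0.61 [433. 141.   2.] [364. 217.]
scene jumbo_peg 0.49 [ 446. -224.  205.] [219. 205.]
top card_top 0.41 [ 438. -227.  173.] [413. 297.]
top jaw_a 0.71 [429. 146.   1.] [269. 297.]
top jaw_a 0.48 [ 420. -230.  204.] [416. 304.]
top jumbo_peg 0.58 [ 443. -226.  202.] [414. 294.]
top jumbo_peg 0.56 [429. 138.  -3.] [272. 297.]
```

View pics/c5.png

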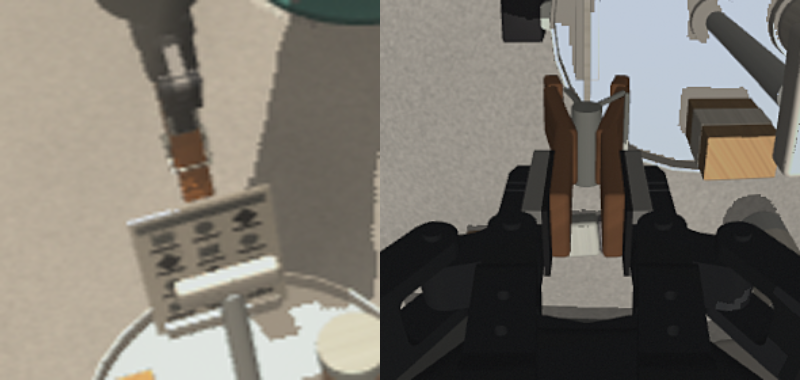

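The wrist crop shows both jaws gaping evenly (553,90 and 620,90). The card's edge measures 0.4 mm off the tool's middle plane with no skew. I'll lower about 44 mm, slowly.

To row units: 0.044 m is 0.0733, 0.042 m is 0.07.

>>> servo_tool(series=[0,0.0007,0.0067,0,0,0,0,0,0.0007,0.015,0,0,0,0,0,0.0007,0.0233,0,0,0,0,0,0.0007,0.0317,0,0,0,0,0,0.0007,0.04,0,0,0,0,0,0.0007,0.0483,0,0,0,0,0,0.0007,0.0567,0,0,0,0,0,0.0007,0.0633,0,0,0,0,0,0.0007,0.07,0,0,0,0,0,0.0007,0.0733,0,0,0,0,0,0.0007,0.0733,0,0,0,0,0,0.0007,0.0733,0,0,0,0])

```text
time_s: 14.72
eef_pos: [436.9, -227.7, 228.3]
tcp_rot: [[-0.043, 0.999, -0.0], [0.999, 0.043, 0.0], [0.0, -0.0, -1.0]]
ft_force: [-0.3, 0.1, 0.2]
gripper_width: 0.233
grip_force: 62.5
```

```bash
python3 - <<'E'
from h import *
s=arm.read_state(); print(s["eef_pos"],s["gripper_width"],s["grip_force"],s["ft_force"])
t=np.array(s["eef_pos"]); R=np.array(s["tcp_rot"])
im,d=arm.camera("wrist"); save("w5",im)
for n in("jaw_a","card_top"):
    for r in arm.landmark_of("wrist",n)[:2]:
        P=w("wrist",r["location"]); print(n,round(r["p"],2),P.round(1),"tool",(R.T@(P-t)).round(1))
Rc,tc,i=T("wrist"); f=240/np.tan(np.radians(i["vertical_fov"]/2))
v,u=np.mgrid[:480,:640]; x,y=u-i["cx"],v-i["cy"]; r=np.hypot(x,y)+1e-9
k=np.tan(r/f)/r*d; C=(np.stack([x*k,y*k,d],-1)-tc)@Rc; tl=(C-t)@R
m=(d>0)&(C[...,2]>172)&(C[...,2]<181)&(abs(tl[...,1])<6)&(abs(tl[...,0])<70)
P=tl[m]; print("card",len(P),P.mean(0).round(1),np.median(C[m][:,2]),cv2.minAreaRect(P[:,:2].astype(np.float32)))
for c in("scene","top"):
    im,_=arm.camera(c); save("r_"+c,im); lm(c,"click_stop",1); lm(c,"card_top",1)
b=cv2.imread("pics/w5.png")[180:460,170:480]; a=cv2.imread("pics/r_scene.png")[130:330,130:350]
cv2.imwrite("pics/c6.png",np.hstack([cv2.resize(a,(380,380)),cv2.resize(b,(420,380))]))
E
```

```text
[ 436.94521676 -227.71431428  228.31816295] 0.23301243238380182 62.485302686691284 [-0.3015175  0.0952579  0.1948552]
jaw_a 0.71 [ 450.3 -227.6  156.8] tool [-0.5 13.3 71.5]
jaw_a 0.68 [ 423.  -230.3  161.5] tool [ -2.  -14.1  66.8]
card_top 0.95 [ 435.2 -228.9  179.9] tool [-1.1 -1.7 48.4]
card 533 [18.1 -0.2 51.5] 177.03076776857444 ((0.21762466430664062, -0.5802527666091919), (3.316124677658081, 104.61276245117188), 89.89912414550781)
scene card_top 0.75 [ 436. -224.  177.] [220. 209.]
top click_stop 0.56 [ 384. -230.   26.] [403. 317.]
top card_top 0.52 [ 437. -229.  175.] [414. 297.]
```

View pics/c6.png

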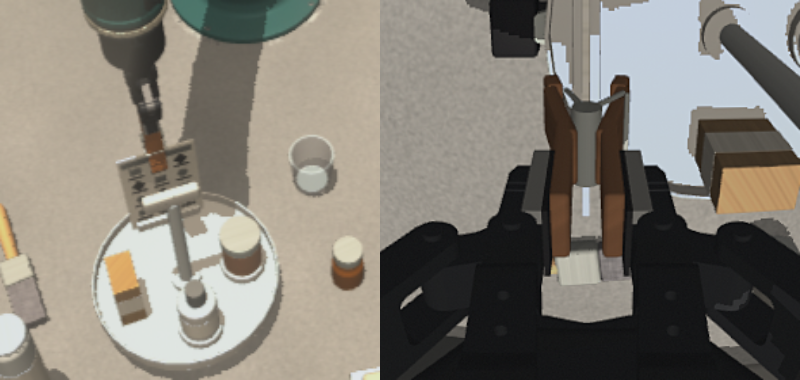

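The scene crop shows the near jaw on the card's printed side at (155,150). In the wrist crop the card edge (587,90) is midway between the jaws (553 and 620). The wrist force is about 0, so nothing is touching the card, and I'll hand it in.

```bash
python3 -c "
from bench import arm
print(arm.sign_off())"
```

```text
the job is handed in; nothing more can be done
None
```

The job is handed in at about 15 s: the caddy is turned so the card is at the click stop, and the wooden peg is held squeezed open over the card, jaw tips about 18 mm below its top edge, with the card within 1 mm of midway between the jaws and no measurable wrist force.

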